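Reference flask from the drawer to the microscope stage

TASK

Pull open the top drawer of the bench drawer unit, take out the culture flask that is filed there on its edge, lay it flat on the bench with its growth face down and let go. Then take it up again across its width and set it on the microscope stage, not dropped and not tipped over there but lowered already level: growth face down, centred over the viewing window, its length running left to right along the stage, cap to either side. Push the drawer fully shut, leave the two other things in it, and do not disturb what else stands on the bench.

Things in the scene. Friction and masses are not known exactly. Their poses are not given: they have to be found in the camera images.
- unit_front (a point): Middle of the top front edge of the grey bench drawer unit (fixed; 250 deep x 260 wide x 180 mm high, two drawers one above the other, at varying place and yaw). Axes: x points into the unit, away from its front, y along the front, z up. The shut drawer's front panel stands 15 mm in front of this edge.
- unit_drawer0 (a joint): Slide of the top drawer in m: 0 shut, grows as the drawer comes out along the unit's -x; travel 0.174 m. May start up to 6 mm ajar. About 1 N of friction plus 4 N per m/s; it stays where it is left. With it out 0.14 m or more, the middle of each filed thing is at least 45 mm clear of the unit's top.
- drawer_floor (a point): Front middle of the top drawer's inner floor, at the foot of the front panel, 100 mm above the bench; moves with the drawer, x points into the unit. Inside 205 (x) x 218 mm (y); side and back walls 58 mm, front panel 69 mm above the floor. White fins 18 mm high, 3 mm thick make three lanes along x, 32 mm wide, centres at y = -68, 0, 68 mm; a stop bar 18 mm high ends them at x = 121 mm.
- unit_drawer0_handle (a point): Middle of the top drawer's handle, a horizontal steel bar along y, 120 mm long, 11 mm thick, its axis 35 mm in front of the drawer's front panel (29 mm of free gap) and 38 mm below the unit's top (142 mm above the bench). Moves with the drawer; axes as the unit's (x points into the unit).
- flask: Clear plastic culture flask, orange cap, 35 to 70 g. Body 70 (x) x 24 thick (y) x 46 mm wide (z), 30 mm wide over its last 18 mm at the cap (+x). Origin: mid-body. y points out of the roof (paper label); the -y side is the growth face (pink cell layer). Starts on edge (z up) in any lane, cap to the drawer front, roof to the unit's -y. Flat, growth face down: y up, origin 12 mm up.
- flask_cap (a point): Middle of the flask's screw cap, 23 mm in diameter, 22 mm long, 53 mm from the flask's origin along its x; lying growth face down, the cap is just clear of the support.
- case: Black counting-chamber case, plain box 90 (x) x 23 (y) x 44 mm (z), 110 g, filed on edge in another lane. Stays in the drawer. Origin: about its middle.
- mailer: Grey ribbed slide mailer with a white lid end, box 92 (x) x 22 (y) x 46 mm (z), 60 g, filed on edge in another lane. Stays in the drawer. Origin: about its middle.
- microscope: White digital inverted microscope, fixed: foot 300 x 180 mm, black stage plate 180 (x) x 210 (y) x 12 mm. Behind the stage, from x = 95 mm on, the rear column rises 38 mm above it; the light arm hinged there is tilted back, clear of the stage. Origin: on the bench below the stage centre; front faces its own -x, roughly towards the robot; it stands at varying place and yaw.
- stage (a point): Centre of the viewing window (small dark disc within a flush aluminium disc 104 mm in diameter) on the flat top of the microscope stage, 165 mm above the bench. Axes as the microscope's: x to the back, y left-right along the stage, z up.
- counter: Bystander: aluminium desk counter with four white keys, 174 x 72 x 32 mm, loose. Origin: under its middle.
- dishes: Bystander: stack of three 60 mm dishes, 63 mm in diameter, 40 mm high, loose. Origin: under its middle.
- bottle: Bystander: glass bottle, 60 mm in diameter, 130 mm high, loose. Origin: under its middle.
- tipbox: Bystander: pipette tip box 122 x 82 x 62 mm, loose. Origin: under its middle.
- tuberack: Bystander: round purple tube rack, 110 mm in diameter, 54 mm high with tubes, loose. Origin: under its middle.
- marker: Bystander: marker pen, 130 mm long, lying, loose. Origin: under its middle.

How it is judged:
By the outcome, as a careful person would: the job done as asked, in the order asked, and still so for the second after the job is handed in, with the robot touching nothing.
It also fails if it takes over 72 s, if anything falls off the work surface, if the arm or the gripper's body presses on something with over 40 N, if the wrist force passes 120 N, or if a joint passes its speed limit or range.

ROBOT

A 6-joint arm with a two-finger parallel gripper is mounted at the origin on the work surface. World frame = base frame: x ahead of the robot, y to its left, z up, the work surface at z = 0. Lengths are in m, angles in rad, forces in N, time in s.
With the tool pointing down it reaches from about 0.225 to 0.875 m from the base axis. Payload 3.4 kg.
Tool frame: the origin (TCP) lies at the very end of the fingers, on their centre line; the grasp point (between the pads) lies manip.grip_point_offset behind it (manip.grip_point_offset is the distance from the TCP to the grasp point, in m); z points along the fingers, y is the line along which they close (so a half turn about z gives the same grasp; the last joint's range is limited). The gripper opens to 85 mm and grips with 20 to 120 N. Pads are 22 mm wide; open, the fingers measure 114 mm over their backs; the gripper's body (76 mm by 85 mm) begins 54 mm behind the grasp point. The pads swing forward as they close: fully open they stand 13 mm farther back than shut.
Start: joints at [0.983, 0.276, 1.505, -0, 1.361, -0.121], TCP at [0.259, 0.514, 0.231] pointing down, gripper open.
Joint ranges: [-2.89, 2.89], [-0.75, 2.08], [0.22, 2.7], [-1.18, 4.32], [0.11, 2.71], [-2.7, 2.7]. Speed limits (rad/s): [2.57, 2.57, 3.14, 3.14, 3.14, 3.14].

INTERFACE

Orientations are given as a unit quaternion [w, x, y, z].
In Python, from rig import manip gives the robot as it stands.
- The arm moves only by the shell command python3 -m pendant 'ROWS' [FORCE]. ROWS is JSON, a list of rows, each an object of numbers: "jaw": the opening, from -1 (shut) to 1 (fully open); "tx", "ty", "tz": the shift along the world's x, y, z in cm; "ax", "ay", "az": the turn, a rotation vector about the world's x, y, z in degrees. In form: [{"jaw": .., "tx": .., "ty": .., "tz": .., "ax": .., "ay": .., "az": ..}, ...]. A call has 1 to 10 rows; each row is the pose to reach, as a shift and turn from the pose commanded when the call began; what a row does not reach only later rows make up. A row lasts 1/8 s, in which the tool goes at most 62.5 mm and 10.7 degrees, less where a joint would pass 70% of its speed; a pose out of reach is approached as far as the arm can. A call with a gripper value outside its range is refused whole. The fingers move at their own pace and stop on an object; FORCE is the grip in N (left out, the last holds). Time passes only in rows, so rows that repeat a pose let the fingers close. It gives the time, the measured TCP pose, the force, the opening and the grip force at its end, in the units of the state.
- manip.get_state(): the state, without advancing time (a new reading comes with each control period).
- manip.get_image(name): name is "scene" or "top"; returns a dict with "pixels" (400x640x3 uint8, blue, green, red), "depth" (400x640 float32, m along the optical axis (not along the pixel's ray), 0 where there is no reading), "fx", "fy", "cx", "cy" (pixels), "D" ([k1, k2, p1, p2, k3] as OpenCV has them; the pictures are not rectified), "pose" (4x4, takes a point from camera to world coordinates). Camera axes: x right, y down, z forward; pixel columns grow to the right and rows downward; lengths in m; the calibration is good to about 2 mm. A picture is of the moment at which its call begins.
- manip.sign_off(): hands the job in; it is judged then, once.
The state is a dict: "clock": time; "qpos": joint angles; "qd": joint speeds; "effort": joint torques, N m; "position": TCP position; "ee_rot": TCP orientation; "contact_force": force on the tool from outside, world axes, zero at the start; "moment": the same for the moment, N m; "width": finger opening in m; "gripper_force": force on a finger pad.
Only numpy, scipy, OpenCV 4.12 (cv2) and the standard library are available. Lean on these libraries where they do the work, as an engineer would, in place of code of your own. Each camera call takes 0.05 s, during which the arm holds its last target. There are 200 camera calls.

## Working session

There is one attempt and no reset: what is moved stays moved. The work goes in short steps, Python scripts to look and compute and a shell command to move; the robot and the scene stay as the last step left them, time stands still between calls to the robot, and variables do not carry over. Pictures are saved under pics/ and viewed, at most 13 in all, crops included, and the job is handed in when it is done.

```bash
ls; mkdir -p pics; cat > h.py <<'E'
import numpy as np, cv2
from rig import manip
def grab(name,f):
    im=manip.get_image(name); cv2.imwrite(f'pics/{f}.png',im['pixels']); np.savez(f'pics/{f}.npz',**{k:np.array(v) for k,v in im.items()}); return im
def ld(f): return dict(np.load(f'pics/{f}.npz'))
def ray(im,u,v):
    K=np.array([[im['fx'],0,im['cx']],[0,im['fy'],im['cy']],[0,0,1.]])
    p=cv2.undistortPoints(np.array([[[u,v]]],float),K,np.array(im['D'],float))[0,0]
    P=np.array(im['pose']); return P[:3,3],P[:3,:3]@np.array([p[0],p[1],1.])
def dep(im,u,v):
    o,d=ray(im,u,v); w=im['depth'][int(v)-1:int(v)+2,int(u)-1:int(u)+2]; w=w[w>0]
    return o+d*np.median(w) if len(w) else None
def atz(im,u,v,z):
    o,d=ray(im,u,v); return o+d*(z-o[2])/d[2]
def tri(a,ua,b,ub):
    o1,d1=ray(a,*ua);o2,d2=ray(b,*ub)
    s=np.linalg.lstsq(np.c_[d1,-d2],o2-o1,rcond=None)[0]
    p,q=o1+d1*s[0],o2+d2*s[1]; return (p+q)/2,np.linalg.norm(p-q)
E
python3 - <<'E'
from h import *
np.set_printoptions(precision=3,suppress=True)
for n in('scene','top'):
    im=grab(n,n+'0'); print(n,im['pose'],im['fx'],im['D'])
print(manip.get_state(), manip.grip_point_offset)
E
```

```text
pics
scene [[-0.47   0.731 -0.495  1.187]
 [ 0.882  0.388 -0.266  0.223]
 [-0.002 -0.562 -0.827  1.214]
 [ 0.     0.     0.     1.   ]] 412.02613581579675 [0.018 0.    0.    0.    0.   ]
top [[ 0.024 -0.998  0.061  0.482]
 [-1.    -0.024 -0.007 -0.115]
 [ 0.008 -0.061 -0.998  1.053]
 [ 0.     0.     0.     1.   ]] 370.6507297515028 [-0.037  0.     0.     0.     0.   ]
{'clock': 0.1, 'qpos': array([ 0.983,  0.277,  1.506, -0.   ,  1.361, -0.121]), 'qd': array([-0.   , -0.002, -0.003, -0.001, -0.001,  0.001]), 'effort': array([  0.003, -41.77 , -24.641,  -0.   ,   0.006,  -0.   ]), 'position': array([0.259, 0.513, 0.231]), 'ee_rot': array([-0.   ,  0.231,  0.973, -0.001]), 'contact_force': array([-0.8  , -0.622, -0.766]), 'moment': array([-0.004,  0.013,  0.005]), 'gripper_force': 0.0, 'width': 0.08565712199005336} 0.0187
```

View pics/scene0.png

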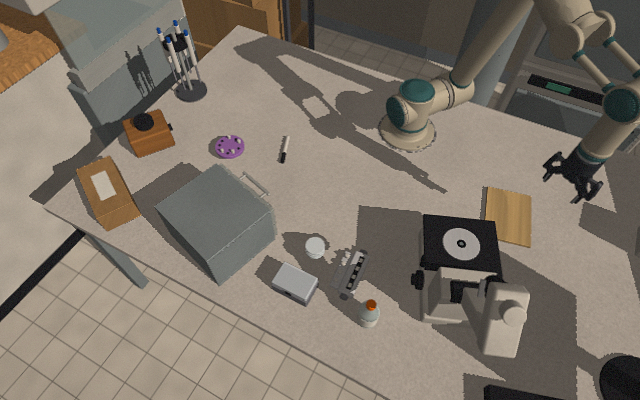

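View pics/top0.png

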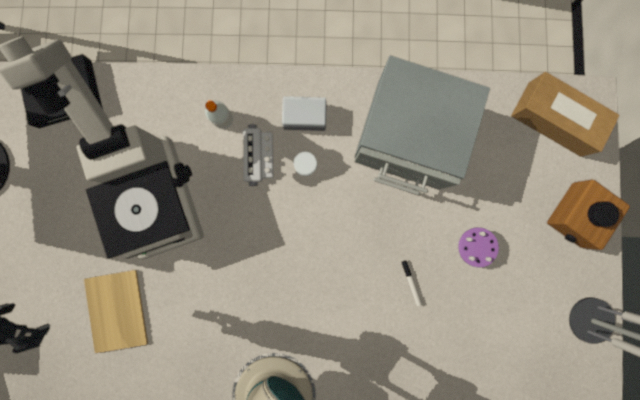

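The scene view has the unit around (215,220), its handle near (255,184), and the stage window at (461,243). In the top view the handle runs from about (378,185) to (425,193) and the window is at (136,209). I'll enlarge these areas.

```bash
python3 - <<'E'
from h import *
t=cv2.imread('pics/top0.png');s=cv2.imread('pics/scene0.png')
def c(im,x,y,w=100,h=75): return cv2.resize(im[y:y+h,x:x+w],(400,300),interpolation=cv2.INTER_CUBIC)
cv2.imwrite('pics/m.png',np.vstack([np.hstack([c(t,350,130),c(s,190,155)]),np.hstack([c(t,85,160,120,90),c(s,405,205,120,90)])]))
E
```

```text
(no output)
```

View pics/m.png

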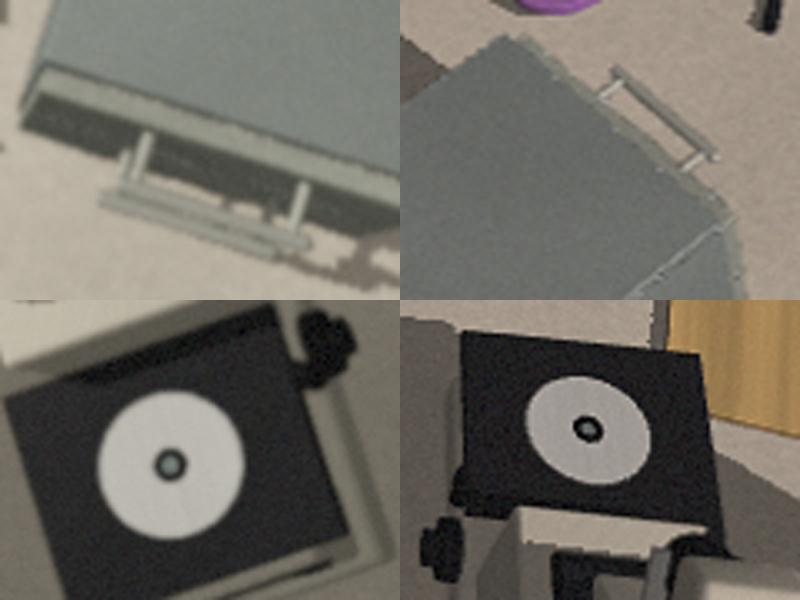

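```bash
cat >> h.py <<'E'
def cloud(im,m=None):
    h,w=im['depth'].shape; K=np.array([[im['fx'],0,im['cx']],[0,im['fy'],im['cy']],[0,0,1.]])
    v,u=np.mgrid[:h,:w]; p=cv2.undistortPoints(np.dstack([u,v]).reshape(-1,1,2).astype(float),K,np.array(im['D'],float)).reshape(-1,2)
    d=im['depth'].reshape(-1,1); P=np.array(im['pose'])
    X=(np.c_[p,np.ones(len(p))]*d)@P[:3,:3].T+P[:3,3]; X[d[:,0]<=0]=np.nan
    return X.reshape(h,w,3)
E
python3 - <<'E'
from h import *
np.set_printoptions(precision=4,suppress=True)
t=ld('top0');s=ld('scene0')
a=tri(t,(379.5,175.8),s,(269.3,194.5));b=tri(t,(427.5,190.5),s,(243,172.5))
print('handle L',a,'R',b,'len',np.linalg.norm(a[0]-b[0]),'mid',(a[0]+b[0])/2)
d=a[0]-b[0];print('handle y dir yaw',np.degrees(np.arctan2(d[1],d[0])))
print('stage',tri(t,(136.3,209.5),s,(461.4,243.7)),dep(t,136.3,209.5),dep(s,461.4,243.7))
for n,im in(('top',t),('scene',s)):
    C=cloud(im); 
    for nm,box,lo,hi in(('unit',(350,500,50,200) if n=='top' else (150,285,155,285),.17,.19),('stage',(80,205,150,270) if n=='top' else(415,505,205,285),.157,.173)):
        m=np.zeros(C.shape[:2],bool);m[box[2]:box[3],box[0]:box[1]]=1
        m&=(C[...,2]>lo)&(C[...,2]<hi)
        m=cv2.morphologyEx(m.astype(np.uint8),cv2.MORPH_OPEN,np.ones((3,3)))>0
        r=cv2.minAreaRect((C[m][:,:2]*1000).astype(np.float32))
        print(n,nm,m.sum(),np.median(C[m][:,2]),r,cv2.boxPoints(r).tolist())
E
```

```text
handle L (array([ 0.5997, -0.2606,  0.1385]), np.float64(0.005632317442972247)) R (array([ 0.5662, -0.3811,  0.1412]), np.float64(0.003642617841488512)) len 0.12503759057981417 mid [ 0.583  -0.3208  0.1399]
handle y dir yaw 74.46653182928219
stage (array([0.5011, 0.3277, 0.1622]), np.float64(0.0026544323213282335)) [0.5016 0.3244 0.1661] [0.5019 0.3285 0.1649]
top unit 10239 0.18088513874913836 ((745.5223388671875, -367.41876220703125), (261.30914306640625, 236.067626953125), 73.59068298339844) [[595.3866577148438, -459.40728759765625], [821.8388061523438, -526.0957641601562], [895.6580200195312, -275.43023681640625], [669.2058715820312, -208.74176025390625]]
top stage 6415 0.16585242657938837 ((505.3887023925781, 327.11224365234375), (187.91714477539062, 212.162353515625), 21.268264770507812) [[379.3500671386719, 391.88641357421875], [456.30877685546875, 194.17393493652344], [631.4273681640625, 262.33807373046875], [554.4686279296875, 460.050537109375]]
scene unit 5906 0.17928692081426878 ((742.9756469726562, -366.6646423339844), (266.13946533203125, 237.65090942382812), 73.29495239257812) [[590.914794921875, -459.96270751953125], [818.5361328125, -528.2742309570312], [895.0364990234375, -273.3665771484375], [667.4151611328125, -205.0550537109375]]
scene stage 3865 0.1649854920670366 ((500.9571533203125, 326.9151611328125), (180.54505920410156, 210.9700469970703), 21.453384399414062) [[378.35858154296875, 392.0750732421875], [455.5196228027344, 195.7219696044922], [623.5557250976562, 261.7552490234375], [546.3946533203125, 458.10833740234375]]
```

The handle mid comes out at (0.584,-0.320,0.140), length 125 mm, against 142 and 120 given. Unit yaw is about -16.5° and its top 0.180. The stage is at (0.5015,0.327,0.165), yaw 21.4°. All of this agrees with the given sizes, so I'll go above the handle.

```bash
python3 -m pendant '[{"jaw":-0.3,"tx":32.5,"ty":-83.4,"tz":4,"az":-80},{"jaw":-0.3,"tx":32.5,"ty":-83.4,"tz":4,"az":-80},{"jaw":-0.3,"tx":32.5,"ty":-83.4,"tz":4,"az":-80},{"jaw":-0.3,"tx":32.5,"ty":-83.4,"tz":4,"az":-80},{"jaw":-0.3,"tx":32.5,"ty":-83.4,"tz":4,"az":-80},{"jaw":-0.3,"tx":32.5,"ty":-83.4,"tz":4,"az":-80},{"jaw":-0.3,"tx":32.5,"ty":-83.4,"tz":4,"az":-80},{"jaw":-0.3,"tx":32.5,"ty":-83.4,"tz":4,"az":-80},{"jaw":-0.3,"tx":32.5,"ty":-83.4,"tz":4,"az":-80},{"jaw":-0.3,"tx":32.5,"ty":-83.4,"tz":4,"az":-80}]' 40
```

```text
invalid input at $[0]: expected keys jaw, tx, ty, tz, ax, ay, az
```

```bash
python3 -m pendant '[{"jaw":-0.3,"tx":32.5,"ty":-83.4,"tz":4,"ax":0,"ay":0,"az":-80},{"jaw":-0.3,"tx":32.5,"ty":-83.4,"tz":4,"ax":0,"ay":0,"az":-80},{"jaw":-0.3,"tx":32.5,"ty":-83.4,"tz":4,"ax":0,"ay":0,"az":-80},{"jaw":-0.3,"tx":32.5,"ty":-83.4,"tz":4,"ax":0,"ay":0,"az":-80},{"jaw":-0.3,"tx":32.5,"ty":-83.4,"tz":4,"ax":0,"ay":0,"az":-80},{"jaw":-0.3,"tx":32.5,"ty":-83.4,"tz":4,"ax":0,"ay":0,"az":-80},{"jaw":-0.3,"tx":32.5,"ty":-83.4,"tz":4,"ax":0,"ay":0,"az":-80},{"jaw":-0.3,"tx":32.5,"ty":-83.4,"tz":4,"ax":0,"ay":0,"az":-80},{"jaw":-0.3,"tx":32.5,"ty":-83.4,"tz":4,"ax":0,"ay":0,"az":-80},{"jaw":-0.3,"tx":32.5,"ty":-83.4,"tz":4,"ax":0,"ay":0,"az":-80}]' 40
```

```text
clock: 1.35
position: [0.4857, -0.0702, 0.2591]
ee_rot: [-0.0, 0.803, 0.596, 0.0]
contact_force: [0.9, -0.2, 0.8]
width: 0.0299
gripper_force: 0.0
```

```bash
python3 -m pendant '[{"jaw":-0.3,"tx":9.9,"ty":-25,"tz":-2,"ax":0,"ay":0,"az":0},{"jaw":-0.3,"tx":9.9,"ty":-25,"tz":-2,"ax":0,"ay":0,"az":0},{"jaw":-0.3,"tx":9.9,"ty":-25,"tz":-2,"ax":0,"ay":0,"az":0},{"jaw":-0.3,"tx":9.9,"ty":-25,"tz":-2,"ax":0,"ay":0,"az":0},{"jaw":-0.3,"tx":9.9,"ty":-25,"tz":-2,"ax":0,"ay":0,"az":0},{"jaw":-0.3,"tx":9.9,"ty":-25,"tz":-2,"ax":0,"ay":0,"az":0},{"jaw":-0.3,"tx":9.9,"ty":-25,"tz":-2,"ax":0,"ay":0,"az":0}]'
```

```text
clock: 2.22
position: [0.584, -0.3164, 0.2394]
ee_rot: [-0.001, 0.802, 0.597, 0.0]
contact_force: [0.1, 0.4, 0.1]
width: 0.0296
gripper_force: 0.0
```

```bash
python3 -m pendant '[{"jaw":-0.3,"tx":0,"ty":0,"tz":-5,"ax":0,"ay":0,"az":0},{"jaw":-0.3,"tx":0,"ty":-0.2,"tz":-9,"ax":0,"ay":0,"az":0},{"jaw":-0.3,"tx":0,"ty":-0.2,"tz":-11.5,"ax":0,"ay":0,"az":0},{"jaw":-0.3,"tx":0,"ty":-0.2,"tz":-11.5,"ax":0,"ay":0,"az":0},{"jaw":-0.6,"tx":0,"ty":-0.2,"tz":-11.5,"ax":0,"ay":0,"az":0},{"jaw":-1,"tx":0,"ty":-0.2,"tz":-11.5,"ax":0,"ay":0,"az":0},{"jaw":-1,"tx":0,"ty":-0.2,"tz":-11.5,"ax":0,"ay":0,"az":0},{"jaw":-1,"tx":0,"ty":-0.2,"tz":-11.5,"ax":0,"ay":0,"az":0}]' 40
```

```text
clock: 3.22
position: [0.5844, -0.3188, 0.1252]
ee_rot: [-0.001, 0.802, 0.597, 0.001]
contact_force: [-1.3, 4.8, 5.8]
width: 0.0094
gripper_force: 39.2
```

```bash
python3 -m pendant '[{"jaw":-1,"tx":-1,"ty":0.3,"tz":0,"ax":0,"ay":0,"az":0},{"jaw":-1,"tx":-3,"ty":0.9,"tz":0,"ax":0,"ay":0,"az":0},{"jaw":-1,"tx":-5.4,"ty":1.6,"tz":0,"ax":0,"ay":0,"az":0},{"jaw":-1,"tx":-8.1,"ty":2.4,"tz":0,"ax":0,"ay":0,"az":0},{"jaw":-1,"tx":-10.8,"ty":3.2,"tz":0,"ax":0,"ay":0,"az":0},{"jaw":-1,"tx":-13.2,"ty":3.9,"tz":0,"ax":0,"ay":0,"az":0},{"jaw":-1,"tx":-14.8,"ty":4.4,"tz":0,"ax":0,"ay":0,"az":0},{"jaw":-1,"tx":-15.6,"ty":4.6,"tz":0,"ax":0,"ay":0,"az":0},{"jaw":-1,"tx":-15.6,"ty":4.6,"tz":0,"ax":0,"ay":0,"az":0}]'
```

```text
clock: 4.35
position: [0.4278, -0.2721, 0.1252]
ee_rot: [-0.001, 0.803, 0.596, 0.001]
contact_force: [1.7, 7.8, 8.5]
width: 0.0095
gripper_force: 40.1
```

Opened by 0.163 m. I'll release, rise, move aside and look.

```bash
python3 -m pendant '[{"jaw":-0.3,"tx":0,"ty":0,"tz":0,"ax":0,"ay":0,"az":0},{"jaw":-0.3,"tx":0,"ty":0,"tz":0,"ax":0,"ay":0,"az":0},{"jaw":-0.3,"tx":0,"ty":0,"tz":5,"ax":0,"ay":0,"az":0},{"jaw":-0.3,"tx":0,"ty":0,"tz":10,"ax":0,"ay":0,"az":0},{"jaw":-0.3,"tx":-5,"ty":10,"tz":14,"ax":0,"ay":0,"az":-20},{"jaw":0,"tx":-5,"ty":20,"tz":14,"ax":0,"ay":0,"az":-90},{"jaw":0,"tx":-5,"ty":20,"tz":14,"ax":0,"ay":0,"az":-90},{"jaw":0,"tx":-5,"ty":20,"tz":14,"ax":0,"ay":0,"az":-90},{"jaw":0,"tx":-5,"ty":20,"tz":14,"ax":0,"ay":0,"az":-90},{"jaw":0,"tx":-5,"ty":20,"tz":14,"ax":0,"ay":0,"az":-90}]' && python3 - <<'E'
from h import *
t=grab('top','top1')['pixels'];s=grab('scene','scene1')['pixels']
def c(im,x,y,w=120,h=90): return cv2.resize(im[y:y+h,x:x+w],(400,300),interpolation=cv2.INTER_CUBIC)
cv2.imwrite('pics/m2.png',np.vstack([np.hstack([c(t,340,140),c(s,190,130)]),np.hstack([c(t,220,100,320,240),c(s,160,60,320,240)])]))
E
```

```text
clock: 5.6
position: [0.3785, -0.0742, 0.2641]
ee_rot: [0.001, 0.996, 0.089, 0.0]
contact_force: [0.5, -0.7, 0.2]
width: 0.0427
gripper_force: 0.0
```

View pics/m2.png

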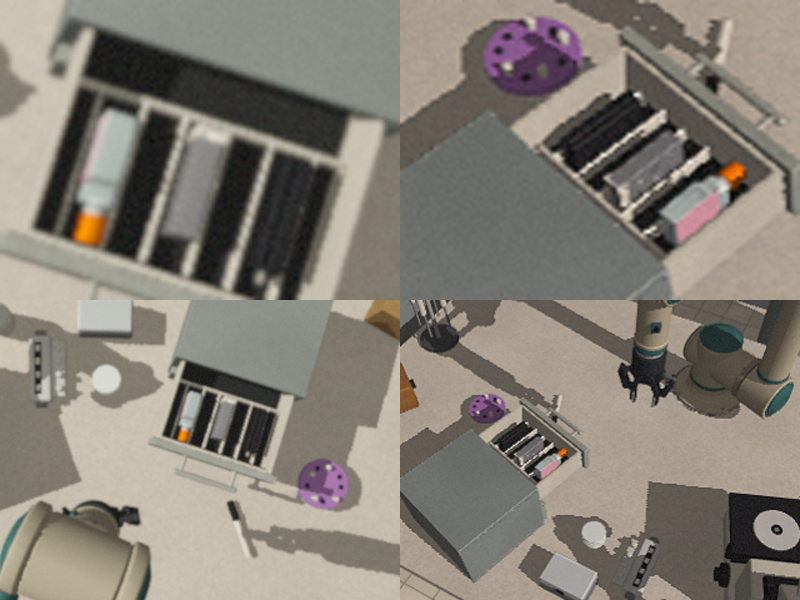

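Top right and top left crops: the flask is in the left (+y) lane, orange cap to the front at about (90,228) in the top crop, with the pink face towards +y. The mailer is in the middle lane and the case on the right. I'll measure the flask's top edge in both views.

```bash
python3 - <<'E'
from h import *
np.set_printoptions(precision=4,suppress=True)
th=np.radians(-16.5);R=np.array([[np.cos(th),-np.sin(th)],[np.sin(th),np.cos(th)]])
for n in('top1','scene1'):
    im=ld(n);C=cloud(im);U=C[...,:2]@R; z=C[...,2]
    print(n,'flask top z px by y_u')
    m=(U[...,1]>-.098)&(U[...,1]<-.048)&(U[...,0]>.535)&(U[...,0]<.655)
    hist,e=np.histogram(z[m],bins=np.arange(.095,.2,.005));print(hist)
    mm=m&(z>.139)&(z<.153)
    print('x_u',np.percentile(U[mm][:,0],[2,50,98]),'y_u',np.percentile(U[mm][:,1],[2,50,98]),'z',np.median(z[mm]))
    hsv=cv2.cvtColor(im['pixels'],cv2.COLOR_BGR2HSV); o=m&(hsv[...,0]<15)&(hsv[...,1]>180)&(hsv[...,2]>120)
    v,u=np.where(o);print('cap',len(u),u.mean(),v.mean(),U[o].mean(0),z[o].max(),z[o].mean())
    # walls
    w=(U[...,0]>.56)&(U[...,0]<.64)&(z>.152)&(z<.166)&(U[...,1]>-.28)&(U[...,1]<0)
    print('walls y_u',np.histogram(U[w][:,1],bins=np.arange(-.28,.01,.01)))
t=ld('top1');s=ld('scene1')
# top right-edge & far-edge corners: far edge of body top face
pt=[(340+103/3.333,140+110/3.333),(340+137/3.333,140+113/3.333)]
for p in pt: q=atz(t,*p,.146); print('far corner',q[:2]@R)
E
```

```text
top1 flask top z px by y_u
[ 55 197  13  15  90  33  23  65  76  58 164   1  43   9  55   8   0   0
   0   0]
x_u [0.5888 0.6228 0.6513] y_u [-0.0834 -0.0719 -0.0605] z 0.14607738715508867
cap 9 365.44444444444446 209.22222222222223 [ 0.5616 -0.0744] 0.13115646130153436 0.1284487110522275
walls y_u (array([ 0,  0, 87, 23,  0,  0,  0,  0,  0,  0,  0,  0,  0,  0,  0,  0,  0,
        0,  0,  0,  0,  0,  0,  0, 12, 73,  0,  0,  0]), array([-0.28, -0.27, -0.26, -0.25, -0.24, -0.23, -0.22, -0.21, -0.2 ,
       -0.19, -0.18, -0.17, -0.16, -0.15, -0.14, -0.13, -0.12, -0.11,
       -0.1 , -0.09, -0.08, -0.07, -0.06, -0.05, -0.04, -0.03, -0.02,
       -0.01,  0.  ,  0.01]))
scene1 flask top z px by y_u
[21 20 11 28 46 30 40 63 45 66 62 14 23 17 17  3  0  0  0  0]
x_u [0.5449 0.6181 0.6493] y_u [-0.0924 -0.0688 -0.054 ] z 0.1448752313370496
cap 26 289.3076923076923 181.19230769230768 [ 0.5639 -0.0735] 0.1362047002878155 0.13237243254128225
walls y_u (array([ 0,  0, 35, 19,  0,  0,  0,  0,  0,  0,  0,  0,  0,  0,  0,  0,  0,
        0,  0,  0,  0,  0,  0,  0,  1, 53,  0,  0,  0]), array([-0.28, -0.27, -0.26, -0.25, -0.24, -0.23, -0.22, -0.21, -0.2 ,
       -0.19, -0.18, -0.17, -0.16, -0.15, -0.14, -0.13, -0.12, -0.11,
       -0.1 , -0.09, -0.08, -0.07, -0.06, -0.05, -0.04, -0.03, -0.02,
       -0.01,  0.  ,  0.01]))
far corner [ 0.6497 -0.0586]
far corner [ 0.6553 -0.0832]
```

The flask is at y_u=-0.072 with its top at z=0.146, and the cap sits 53 mm in front of mid-body at x_u=0.618, which is consistent with the sizes. World position is (0.572,-0.2445).

```bash
python3 -m pendant '[{"jaw":-0.1,"tx":19.3,"ty":-17.1,"tz":-1,"ax":0,"ay":0,"az":-26.7},{"jaw":-0.1,"tx":19.3,"ty":-17.1,"tz":-1,"ax":0,"ay":0,"az":-26.7},{"jaw":-0.1,"tx":19.3,"ty":-17.1,"tz":-1,"ax":0,"ay":0,"az":-26.7},{"jaw":-0.1,"tx":19.3,"ty":-17.1,"tz":-1,"ax":0,"ay":0,"az":-26.7},{"jaw":-0.1,"tx":19.3,"ty":-17.1,"tz":-1,"ax":0,"ay":0,"az":-26.7},{"jaw":-0.1,"tx":19.3,"ty":-17.1,"tz":-6,"ax":0,"ay":0,"az":-26.7},{"jaw":-0.1,"tx":19.3,"ty":-17.1,"tz":-6,"ax":0,"ay":0,"az":-26.7},{"jaw":-0.1,"tx":19.3,"ty":-17.1,"tz":-6,"ax":0,"ay":0,"az":-26.7}]'; python3 -c "
from rig import manip; print(manip.get_state()['position'],manip.get_state()['ee_rot'])"
```

```text
clock: 6.7
position: [0.5716, -0.2452, 0.2056]
ee_rot: [0.0, 0.99, -0.14, 0.001]
contact_force: [0.1, -0.4, -0.2]
width: 0.0385
gripper_force: 0.0
[ 0.57161623 -0.24520836  0.20559028] [ 3.18269877e-04  9.90157434e-01 -1.39956451e-01  5.88832337e-04]
```

```bash
python3 -m pendant '[{"jaw":-0.1,"tx":0,"ty":0,"tz":-4,"ax":0,"ay":0,"az":-0.4},{"jaw":-0.1,"tx":0,"ty":0,"tz":-6.5,"ax":0,"ay":0,"az":-0.4},{"jaw":-0.1,"tx":0,"ty":0,"tz":-8,"ax":0,"ay":0,"az":-0.4},{"jaw":-0.1,"tx":0,"ty":0,"tz":-8,"ax":0,"ay":0,"az":-0.4},{"jaw":-0.4,"tx":0,"ty":0,"tz":-8,"ax":0,"ay":0,"az":-0.4},{"jaw":-0.7,"tx":0,"ty":0,"tz":-8,"ax":0,"ay":0,"az":-0.4},{"jaw":-0.8,"tx":0,"ty":0,"tz":-8,"ax":0,"ay":0,"az":-0.4},{"jaw":-0.8,"tx":0,"ty":0,"tz":-8,"ax":0,"ay":0,"az":-0.4}]' 30
```

```text
clock: 7.7
position: [0.5726, -0.2458, 0.126]
ee_rot: [0.001, 0.99, -0.144, 0.002]
contact_force: [-0.3, 0.2, 6.1]
width: 0.0235
gripper_force: 30.3
```

```bash
python3 -m pendant '[{"jaw":-0.8,"tx":0,"ty":0,"tz":2,"ax":0,"ay":0,"az":0},{"jaw":-0.8,"tx":0,"ty":0,"tz":7,"ax":0,"ay":0,"az":0},{"jaw":-0.8,"tx":0,"ty":0,"tz":13,"ax":0,"ay":0,"az":0},{"jaw":-0.8,"tx":-5,"ty":4,"tz":13,"ax":0,"ay":0,"az":10},{"jaw":-0.8,"tx":-8,"ty":8,"tz":13,"ax":0,"ay":0,"az":20},{"jaw":-0.8,"tx":-10,"ty":13,"tz":13,"ax":0,"ay":0,"az":30},{"jaw":-0.8,"tx":-12,"ty":18,"tz":13,"ax":0,"ay":0,"az":40},{"jaw":-0.8,"tx":-14,"ty":22,"tz":13,"ax":0,"ay":0,"az":50},{"jaw":-0.8,"tx":-15.3,"ty":24.6,"tz":13,"ax":0,"ay":0,"az":60},{"jaw":-0.8,"tx":-15.3,"ty":24.6,"tz":13,"ax":0,"ay":0,"az":70}]'
```

```text
clock: 8.95
position: [0.4169, 0.0026, 0.2545]
ee_rot: [-0.0, 0.891, 0.453, 0.0]
contact_force: [0.6, -0.5, -0.9]
width: 0.0231
gripper_force: 29.5
```

```bash
python3 -m pendant '[{"jaw":-0.8,"tx":0,"ty":0,"tz":0,"ax":0,"ay":0,"az":10},{"jaw":-0.8,"tx":0,"ty":0,"tz":0,"ax":0,"ay":0,"az":20},{"jaw":-0.8,"tx":0,"ty":0,"tz":0,"ax":0,"ay":0,"az":30},{"jaw":-0.8,"tx":0,"ty":0,"tz":0,"ax":0,"ay":0,"az":36.5},{"jaw":-0.8,"tx":0,"ty":0,"tz":0,"ax":0,"ay":0,"az":36.5}]'; python3 - <<'E'
from h import *
print(manip.get_state()['qpos'],manip.get_state()['contact_force'])
s=grab('scene','scene2')['pixels'];t=grab('top','top2')['pixels']
cv2.imwrite('pics/m3.png',np.hstack([cv2.resize(t[130:330,200:400],(400,400)),cv2.resize(s[80:280,280:480],(400,400))]))
E
```

```text
clock: 9.57
position: [0.4183, 0.0008, 0.2542]
ee_rot: [-0.0, 0.708, 0.706, 0.0]
contact_force: [0.5, 0.4, -0.7]
width: 0.0235
gripper_force: 29.5
[-1.64842863e-01  2.14396339e-02  1.76126025e+00  9.66949469e-06
  1.35890141e+00 -1.62412107e-01] [ 0.48155393  0.43745179 -0.70498961]
```

View pics/m3.png

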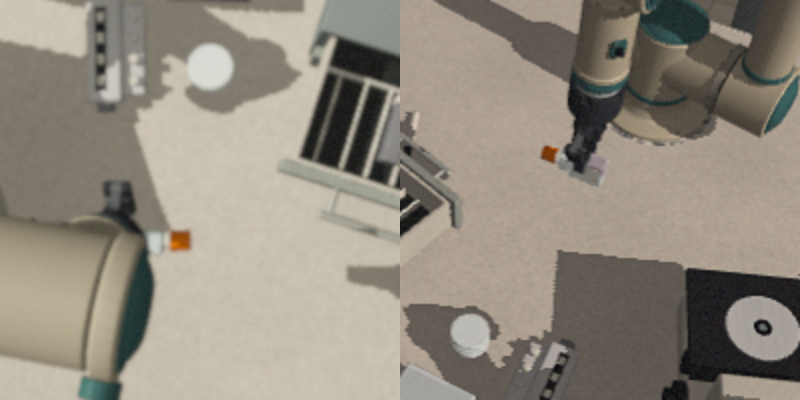

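The view shows the flask held, cap towards -y, roof facing out. The wrist range makes an outward tilt doubtful, so I'll check tilt directions with a rough kinematic model.

```bash
cat > k.py <<'E'
import numpy as np
from scipy.spatial.transform import Rotation as Ro
from scipy.optimize import least_squares
from rig import manip
lo=np.array([-2.89,-.75,.22,-1.18,.11,-2.7]);hi=np.array([2.89,2.08,2.7,4.32,2.71,2.7])
def fk(q,p,sg=1):
    a,b,h,L,d,r0=p
    R1=Ro.from_euler('z',q[0]); s=q[1]+q[2]
    w=R1.apply([r0+a*np.sin(q[1])+b*np.sin(s),d,h+a*np.cos(q[1])+b*np.cos(s)])
    R=R1*Ro.from_euler('y',s)*Ro.from_euler('z',sg*q[3])*Ro.from_euler('y',q[4])*Ro.from_euler('z',q[5]+np.pi/2)
    return w+R.apply([0,0,L]),R
P=np.array([.617,.408,.15,.42,.07,0.])
def ik(pos,R,q0,p=P,sg=1):
    f=lambda q:np.r_[(fk(q,p,sg)[0]-pos)*5,(fk(q,p,sg)[1]*R.inv()).as_rotvec()]
    return least_squares(f,np.clip(q0,lo+.01,hi-.01),bounds=(lo,hi))
E
python3 - <<'E'
from k import *
np.set_printoptions(precision=3,suppress=True)
q=manip.get_state()['qpos'];print(fk(q,P),manip.get_state()['position'])
qa=np.array([.983,.277,1.505,0,1.361,-.121]);print(fk(qa,P)[0])
R0=fk(q,P)[1]
for sg in(1,-1):
  for yaw in range(-180,180,30):
    for r in(.45,.55):
      t=Ro.from_euler('z',yaw,degrees=True)  # y_tool yaw before tilt, tool points that way after
      ax=np.cross([0,0,-1],t.apply([1,0,0])); qq=q.copy(); ok=1; off=q[0]*0
      rt=(t*Ro.from_euler('z',0))
      base=Ro.from_euler('z',yaw,degrees=True)*Ro.from_quat([.7071,.7071,0,0])
      worst=0
      for k in np.linspace(0,63,10):
        s=ik(np.array([r,0,.12 if k<60 else .03]),Ro.from_rotvec(np.radians(k)*ax)*base,qq,sg=sg); worst=max(worst,s.cost); qq=s.x
        if k==0: q_s=s.x
      if worst<1e-4: print(sg,yaw,r,worst,q_s,qq)
E
```

```text
(array([0.418, 0.001, 0.261]), Rotation.from_matrix(array([[ 0.003,  1.   ,  0.   ],
                            [ 1.   , -0.003, -0.   ],
                            [-0.   ,  0.   , -1.   ]]))) [0.418 0.001 0.254]
[0.256 0.511 0.238]
1 -120 0.55 3.7489177582711384e-21 [-0.128  0.31   1.766  0.     1.066  1.967] [ 0.327  0.964  1.368 -0.639  1.744  2.636]
1 -90 0.55 1.700733581616067e-17 [-0.128  0.31   1.766  0.     1.066  1.443] [ 0.492  0.821  1.78  -0.923  1.397  2.663]
-1 -120 0.55 5.3429376634182305e-21 [-0.128  0.31   1.766 -0.     1.066  1.967] [0.327 0.964 1.368 0.639 1.744 2.636]
-1 -90 0.55 6.655641827406877e-17 [-0.128  0.31   1.766 -0.     1.066  1.443] [0.492 0.821 1.78  0.923 1.397 2.663]
```

```bash
cat > scan.py <<'E'
from k import *
import itertools
np.set_printoptions(precision=2,suppress=True)
q=manip.get_state()['qpos']
out=[]
for x,y,yaw in itertools.product((.3,.35,.4,.45,.5),(-.1,-.03,.05,.12),range(-165,180,15)):
    if np.hypot(x,y)<.28: continue
    t=np.radians(yaw);ax=np.cross([0,0,-1],[np.cos(t),np.sin(t),0])
    base=Ro.from_euler('z',t)*Ro.from_quat([.7071,.7071,0,0]); qq=q.copy();bad=None;mx=0
    for k in (0,12,24,36,45,52,58,64):
        s=ik(np.array([x,y,.15 if k==0 else .08]),Ro.from_rotvec(np.radians(k)*ax)*base,qq)
        m=min((s.x-lo).min(),(hi-s.x).min())
        if s.cost>1e-5 or m<.04: break
        mx=k;ql=s.x;qq=s.x
        if k==0:q0=s.x
    if mx>=52: w=np.array([x,y])-.42*np.sin(np.radians(mx))*np.array([np.cos(t),np.sin(t)]); out.append((mx,x,y,yaw,w,q0,ql))
for o in sorted(out,key=lambda o:-o[0]): print(*o)
E
timeout 500 python3 scan.py | head -60
```

```text
64 0.5 -0.1 -135 [0.77 0.17] [-0.34  0.23  1.8   0.    1.11  2.02] [ 0.13  0.89  1.42 -0.6   1.8   2.66]
64 0.5 -0.1 -120 [0.69 0.23] [-0.34  0.23  1.8   0.    1.11  1.76] [ 0.22  0.82  1.6  -0.72  1.65  2.63]
64 0.5 -0.1 -105 [0.6  0.26] [-0.34  0.23  1.8   0.    1.11  1.5 ] [ 0.31  0.75  1.79 -0.86  1.48  2.65]
64 0.5 -0.03 -120 [0.69 0.3 ] [-0.2   0.21  1.82  0.    1.11  1.89] [ 0.31  0.85  1.52 -0.65  1.72  2.65]
64 0.5 -0.03 -105 [0.6  0.33] [-0.2   0.21  1.82 -0.    1.11  1.63] [ 0.41  0.78  1.71 -0.78  1.56  2.65]
64 0.5 0.05 -105 [0.6  0.41] [-0.04  0.22  1.82  0.    1.11  1.79] [ 0.51  0.82  1.59 -0.7   1.66  2.64]
64 0.5 0.05 -90 [0.5  0.43] [-0.04  0.22  1.82  0.    1.11  1.53] [ 0.6   0.75  1.78 -0.84  1.5   2.65]
64 0.5 0.12 -105 [0.6  0.48] [0.1  0.23 1.79 0.   1.11 1.93] [ 0.59  0.87  1.47 -0.65  1.76  2.64]
64 0.5 0.12 -90 [0.5 0.5] [ 0.1   0.23  1.79 -0.    1.11  1.67] [ 0.68  0.8   1.65 -0.77  1.59  2.63]
64 0.5 0.12 -75 [0.4  0.48] [0.1  0.23 1.79 0.   1.11 1.41] [ 0.77  0.73  1.86 -0.92  1.43  2.66]
58 0.45 -0.1 -120 [0.63 0.21] [-0.37  0.15  1.9   0.    1.09  1.7
[... 3100 characters left out ...]
   0.21  1.82  0.    1.11 -1.77] [-0.74  0.61  1.84  0.63  1.43 -2.65]
52 0.5 0.05 -60 [0.33 0.34] [-0.04  0.22  1.82  0.    1.11  1.01] [ 0.64  0.47  2.19 -1.13  1.04  2.58]
52 0.5 0.05 75 [ 0.41 -0.27] [-0.04  0.22  1.82 -0.    1.11 -1.35] [-0.72  0.49  2.14  0.86  1.19 -2.65]
52 0.5 0.05 90 [ 0.5  -0.28] [-0.04  0.22  1.82 -0.    1.11 -1.61] [-0.63  0.57  1.95  0.71  1.34 -2.64]
52 0.5 0.12 75 [ 0.41 -0.2 ] [ 0.1   0.23  1.79 -0.    1.11 -1.21] [-0.6   0.46  2.22  0.97  1.12 -2.66]
52 0.5 0.12 90 [ 0.5  -0.21] [ 0.1   0.23  1.79 -0.    1.11 -1.47] [-0.53  0.54  2.03  0.79  1.27 -2.62]
52 0.5 0.12 105 [ 0.59 -0.2 ] [ 0.1   0.23  1.79 -0.    1.11 -1.73] [-0.44  0.61  1.84  0.65  1.42 -2.63]
```

I'll tilt sideways: tool pointing about -y, 52° from vertical, at about (0.43,-0.03), which the model finds within the joint ranges. The yaw comes first.

```bash
python3 -m pendant '[{"jaw":-0.8,"tx":0.5,"ty":-1,"tz":-2,"ax":0,"ay":0,"az":-10},{"jaw":-0.8,"tx":1.2,"ty":-2,"tz":-4,"ax":0,"ay":0,"az":-20},{"jaw":-0.8,"tx":1.2,"ty":-3,"tz":-6,"ax":0,"ay":0,"az":-30},{"jaw":-0.8,"tx":1.2,"ty":-3,"tz":-8,"ax":0,"ay":0,"az":-40},{"jaw":-0.8,"tx":1.2,"ty":-3,"tz":-9,"ax":0,"ay":0,"az":-50},{"jaw":-0.8,"tx":1.2,"ty":-3,"tz":-10,"ax":0,"ay":0,"az":-60},{"jaw":-0.8,"tx":1.2,"ty":-3,"tz":-10,"ax":0,"ay":0,"az":-70},{"jaw":-0.8,"tx":1.2,"ty":-3,"tz":-10,"ax":0,"ay":0,"az":-80},{"jaw":-0.8,"tx":1.2,"ty":-3,"tz":-10,"ax":0,"ay":0,"az":-80}]' && python3 -m pendant '[{"jaw":-0.8,"tx":0,"ty":0,"tz":0,"ax":-7.9,"ay":-1.4,"az":0},{"jaw":-0.8,"tx":0,"ty":0,"tz":0,"ax":-15.8,"ay":-2.8,"az":0},{"jaw":-0.8,"tx":0,"ty":0,"tz":0,"ax":-23.6,"ay":-4.2,"az":0},{"jaw":-0.8,"tx":0,"ty":0,"tz":0,"ax":-31.5,"ay":-5.6,"az":0},{"jaw":-0.8,"tx":0,"ty":0,"tz":0,"ax":-39.4,"ay":-6.9,"az":0},{"jaw":-0.8,"tx":0,"ty":0,"tz":0,"ax":-39.4,"ay":-6.9,"az":0}]'; python3 -c "
from rig import manip; print(manip.get_state()['qpos'].round(3))"
```

```text
clock: 10.8
position: [0.4305, -0.0293, 0.1542]
ee_rot: [0.0, 0.996, 0.087, -0.0]
contact_force: [0.6, 0.2, -1.0]
width: 0.0234
gripper_force: 29.5
clock: 11.55
position: [0.43, -0.0275, 0.1528]
ee_rot: [0.34, 0.936, 0.085, 0.028]
contact_force: [0.1, 0.7, -0.5]
width: 0.0233
gripper_force: 29.7
[ 0.322  0.24   2.027 -0.774  1.139  2.144]
```

```bash
python3 -m pendant '[{"jaw":-0.8,"tx":0,"ty":0,"tz":-4,"ax":0,"ay":0,"az":0},{"jaw":-0.8,"tx":0,"ty":0,"tz":-8,"ax":-3.9,"ay":-0.7,"az":0},{"jaw":-0.8,"tx":0,"ty":0,"tz":-10.5,"ax":-7.9,"ay":-1.4,"az":0},{"jaw":-0.8,"tx":0,"ty":0,"tz":-11.5,"ax":-11,"ay":-1.9,"az":0},{"jaw":-0.8,"tx":0,"ty":0,"tz":-12.3,"ax":-11,"ay":-1.9,"az":0},{"jaw":-0.8,"tx":0,"ty":0,"tz":-12.3,"ax":-11,"ay":-1.9,"az":0}]'; python3 - <<'E'
from h import *
st=manip.get_state();print(st['qpos'].round(3))
from scipy.spatial.transform import Rotation as Ro
q=st['ee_rot'];print(Ro.from_quat([*q[1:],q[0]]).as_matrix().round(3))
s=grab('scene','scene3')['pixels'];t=grab('top','top3')['pixels']
cv2.imwrite('pics/m4.png',np.hstack([cv2.resize(t[180:300,240:360],(400,400)),cv2.resize(s[90:210,310:430],(400,400))]))
E
```

```text
clock: 12.3
position: [0.4308, -0.0297, 0.0313]
ee_rot: [0.43, 0.899, 0.078, 0.037]
contact_force: [0.3, -0.2, 0.0]
width: 0.0234
gripper_force: 29.7
[ 0.426  0.562  2.161 -1.048  1.054  2.671]
[[ 0.985  0.108  0.133]
 [ 0.171 -0.619 -0.767]
 [-0.001  0.778 -0.628]]
```

View pics/m4.png

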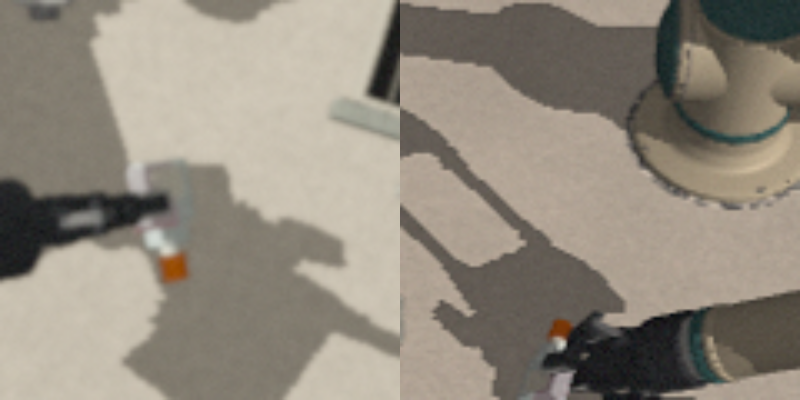

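Flask held tilted; pink face down, cap pointing to the robot. Lowering the last few mm to touch, then easing the jaw open.

```bash
python3 -m pendant '[{"jaw":-0.8,"tx":0,"ty":0,"tz":-0.2,"ax":1,"ay":0.2,"az":0},{"jaw":-0.8,"tx":0,"ty":0,"tz":-0.4,"ax":2,"ay":0.35,"az":0},{"jaw":-0.8,"tx":0,"ty":0,"tz":-0.5,"ax":2,"ay":0.35,"az":0},{"jaw":-0.8,"tx":0,"ty":0,"tz":-0.5,"ax":2,"ay":0.35,"az":0}]' ; python3 -c "
from rig import manip; print(manip.get_state()['qpos'].round(3))"
```

```text
clock: 12.9
position: [0.4305, -0.0293, 0.0264]
ee_rot: [0.414, 0.906, 0.079, 0.036]
contact_force: [0.4, 0.5, -0.0]
width: 0.0232
gripper_force: 29.7
[ 0.41   0.551  2.167 -1.04   1.02   2.652]
```

```bash
python3 -m pendant '[{"jaw":-0.8,"tx":0,"ty":0,"tz":-0.1,"ax":0,"ay":0,"az":0},{"jaw":-0.8,"tx":0,"ty":0,"tz":-0.2,"ax":0,"ay":0,"az":0},{"jaw":-0.8,"tx":0,"ty":0,"tz":-0.2,"ax":0,"ay":0,"az":0}]' ; python3 -c "
from rig import manip; print(manip.get_state()['qpos'].round(3))"
```

```text
clock: 13.28
position: [0.4306, -0.0299, 0.0258]
ee_rot: [0.416, 0.905, 0.079, 0.036]
contact_force: [-0.8, 2.0, 9.6]
width: 0.0236
gripper_force: 30.7
[ 0.411  0.554  2.167 -1.044  1.022  2.658]
```

```bash
python3 -m pendant '[{"jaw":-0.3,"tx":0,"ty":0,"tz":0.1,"ax":0,"ay":0,"az":0},{"jaw":-0.3,"tx":0,"ty":0,"tz":0.1,"ax":0,"ay":0,"az":0},{"jaw":-0.3,"tx":-0.1,"ty":0.8,"tz":0.8,"ax":0,"ay":0,"az":0},{"jaw":-0.3,"tx":-0.5,"ty":3,"tz":2.6,"ax":0,"ay":0,"az":0},{"jaw":-0.3,"tx":-1.1,"ty":6.5,"tz":5.4,"ax":0,"ay":0,"az":0},{"jaw":-0.3,"tx":-1.5,"ty":9,"tz":9,"ax":0,"ay":0,"az":0},{"jaw":-0.3,"tx":-1.5,"ty":9,"tz":12,"ax":10,"ay":1.8,"az":0},{"jaw":0,"tx":-1.5,"ty":9,"tz":15,"ax":20,"ay":3.5,"az":0},{"jaw":0,"tx":-1.5,"ty":9,"tz":17,"ax":30,"ay":5.3,"az":0},{"jaw":0,"tx":-1.5,"ty":9,"tz":17,"ax":40,"ay":7.1,"az":0}]'; python3 - <<'E'
from h import *
st=manip.get_state();print(st['qpos'].round(3))
s=grab('scene','scene4')['pixels'];t=grab('top','top4')['pixels']
cv2.imwrite('pics/m5.png',np.hstack([cv2.resize(t[180:300,240:360],(400,400)),cv2.resize(s[90:210,310:430],(400,400))]))
E
```

```text
clock: 14.52
position: [0.4166, 0.062, 0.1975]
ee_rot: [0.071, 0.994, 0.088, 0.009]
contact_force: [-1.1, -0.2, 0.0]
width: 0.0425
gripper_force: 0.0
[ 0.106  0.069  1.867 -0.153  1.194  1.555]
```

View pics/m5.png

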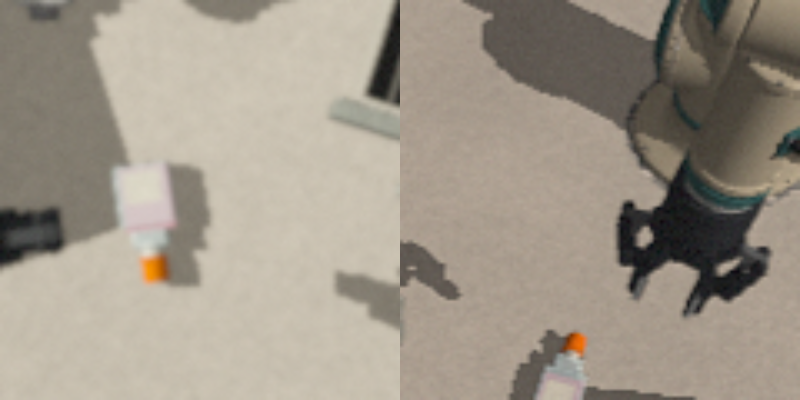

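The flask lies flat with the label up. In the top crop the far edge runs (113,167)–(168,165) and the cap is at (154,268); in the scene crop the cap is at (575,344). I'll measure its pose.

```bash
cat > fl.py <<'E'
from h import *
def flask(n,x0,x1,y0,y1,zt,use=None):
    im=ld(n);C=cloud(im)
    b=(C[...,0]>x0)&(C[...,0]<x1)&(C[...,1]>y0)&(C[...,1]<y1)
    hsv=cv2.cvtColor(im['pixels'],cv2.COLOR_BGR2HSV)
    o=b&(hsv[...,0]<18)&(hsv[...,1]>150)&(hsv[...,2]>110)
    v,u=np.where(o); cap=(u.mean(),v.mean())
    m=b&(np.abs(C[...,2]-zt)<.006)&~o
    r=cv2.minAreaRect((C[m][:,:2]*1000).astype(np.float32)) if m.sum()>5 else None
    return cap,atz(im,*cap,zt-.006),C[o].mean(0),m.sum(),(np.median(C[m],0) if m.sum() else None),r
E
python3 - <<'E'
from fl import *
np.set_printoptions(precision=4,suppress=True)
for n in('top4','scene4'): print(n,*flask(n,.3,.52,-.14,.04,.024))
t=ld('top4');s=ld('scene4')
print('cap tri',tri(t,flask('top4',.3,.52,-.14,.04,.024)[0],s,flask('scene4',.3,.52,-.14,.04,.024)[0]))
f=[atz(t,240+u/3.333-.5,180+v/3.333-.5,.024) for u,v in((113,167),(168,165),(122,228),(177,225))]
for p in f: print(p)
fm=(f[0]+f[1])/2; c=atz(t,240+154/3.333-.5,180+268/3.333-.5,.012); d=c-fm;d[2]=0
print('far->cap',np.linalg.norm(d),'(88 expected)','yaw',np.degrees(np.arctan2(d[1],d[0])),'origin',fm+d/np.linalg.norm(d)*.035, 'alt',c-d/np.linalg.norm(d)*.053)
E
```

```text
top4 (np.float64(286.56756756756755), np.float64(259.94594594594594)) [ 0.3757 -0.0285  0.018 ] [ 0.3763 -0.029   0.0246] 420 [ 0.4278 -0.0185  0.0248] ((413.5847473144531, -19.377498626708984), (98.24109649658203, 46.5374870300293), 9.967436790466309)
scene4 (np.float64(362.41379310344826), np.float64(192.48275862068965)) [ 0.371 -0.025  0.018] [ 0.375  -0.0237  0.0239] 210 [ 0.4284 -0.0154  0.0233] ((416.0862121582031, -16.175033569335938), (93.49270629882812, 44.464088439941406), 8.66893482208252)
cap tri (array([ 0.3748, -0.0264,  0.0216]), np.float64(0.0051841580588630806))
[0.4587 0.0098 0.024 ]
[ 0.4615 -0.0357  0.024 ]
[0.4086 0.0008 0.024 ]
[ 0.4121 -0.0446  0.024 ]
far->cap 0.08595562092557879 (88 expected) yaw -171.5604124065741 origin [ 0.4255 -0.0181  0.024 ] alt [ 0.4275 -0.0178  0.012 ]
```

```bash
python3 - <<'E'
from rig import manip; import numpy as np
from scipy.spatial.transform import Rotation as Ro
st=manip.get_state();q=st['ee_rot'];R=Ro.from_quat([*q[1:],q[0]])
T=Ro.from_euler('z',-80.7,degrees=True)*Ro.from_quat([.70711,.70711,0,0])
print((T*R.inv()).as_rotvec(degrees=True).round(2),((np.array([.4265,-.0175,.1])-st['position'])*100).round(2))
E
```

```text
[ 8.35  1.58 -0.23] [ 0.97 -7.52 -9.65]
```

```bash
python3 -m pendant '[{"jaw":0.45,"tx":1,"ty":-3,"tz":-2,"ax":8.35,"ay":1.6,"az":-0.2},{"jaw":0.45,"tx":1,"ty":-7.5,"tz":-6,"ax":8.35,"ay":1.6,"az":-0.2},{"jaw":0.45,"tx":1,"ty":-7.5,"tz":-9.7,"ax":8.35,"ay":1.6,"az":-0.2},{"jaw":0.45,"tx":1,"ty":-7.5,"tz":-13,"ax":8.35,"ay":1.6,"az":-0.2},{"jaw":0.45,"tx":1,"ty":-7.5,"tz":-14.5,"ax":8.35,"ay":1.6,"az":-0.2},{"jaw":0.45,"tx":1,"ty":-7.5,"tz":-14.5,"ax":8.35,"ay":1.6,"az":-0.2}]' ; python3 - <<'E'
from h import *
st=manip.get_state();print(st['qpos'].round(3))
s=grab('scene','scene5')['pixels'];t=grab('top','top5')['pixels']
cv2.imwrite('pics/m6.png',np.hstack([cv2.resize(t[180:300,240:360],(400,400)),cv2.resize(s[130:230,320:420],(400,400))]))
E
```

```text
clock: 15.38
position: [0.4234, -0.0126, 0.0475]
ee_rot: [-0.0, 0.996, 0.087, -0.005]
contact_force: [-1.2, -0.7, -0.2]
width: 0.0624
gripper_force: 0.0
[-0.192  0.255  2.078 -0.004  0.82   1.208]
```

View pics/m6.png

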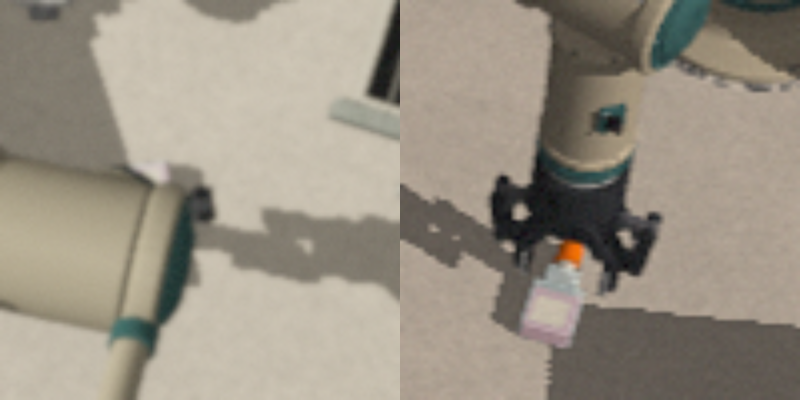

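```bash
python3 -m pendant '[{"jaw":0.45,"tx":0,"ty":0,"tz":0,"ax":0,"ay":0,"az":0},{"jaw":0.45,"tx":0,"ty":0,"tz":0,"ax":0,"ay":0,"az":0}]'
```

```text
clock: 15.72
position: [0.426, -0.0142, 0.0499]
ee_rot: [0.001, 0.996, 0.086, -0.001]
contact_force: [-0.2, 0.3, 0.5]
width: 0.062
gripper_force: 0.0
```

```bash
python3 -m pendant '[{"jaw":0.45,"tx":0,"ty":-0.3,"tz":-2,"ax":0,"ay":0,"az":-0.5},{"jaw":0.45,"tx":0,"ty":-0.3,"tz":-3.5,"ax":0,"ay":0,"az":-0.5},{"jaw":0.45,"tx":0,"ty":-0.3,"tz":-4.4,"ax":0,"ay":0,"az":-0.5},{"jaw":0.45,"tx":0,"ty":-0.3,"tz":-4.4,"ax":0,"ay":0,"az":-0.5},{"jaw":0.2,"tx":0,"ty":-0.3,"tz":-4.4,"ax":0,"ay":0,"az":-0.5},{"jaw":0,"tx":0,"ty":-0.3,"tz":-4.4,"ax":0,"ay":0,"az":-0.5},{"jaw":-0.2,"tx":0,"ty":-0.3,"tz":-4.4,"ax":0,"ay":0,"az":-0.5},{"jaw":-0.2,"tx":0,"ty":-0.3,"tz":-4.4,"ax":0,"ay":0,"az":-0.5}]' 30
```

```text
clock: 16.73
position: [0.4261, -0.0174, 0.0059]
ee_rot: [0.001, 0.997, 0.081, -0.001]
contact_force: [-0.5, 0.7, 6.1]
width: 0.0453
gripper_force: 31.5
```

```bash
python3 -m pendant '[{"jaw":-0.2,"tx":0,"ty":0,"tz":2,"ax":0,"ay":0,"az":0},{"jaw":-0.2,"tx":0,"ty":0,"tz":7,"ax":0,"ay":0,"az":0},{"jaw":-0.2,"tx":0,"ty":0,"tz":13,"ax":0,"ay":0,"az":10},{"jaw":-0.2,"tx":0,"ty":0,"tz":19,"ax":0,"ay":0,"az":20},{"jaw":-0.2,"tx":0,"ty":3,"tz":24,"ax":0,"ay":0,"az":30},{"jaw":-0.2,"tx":2,"ty":8,"tz":26,"ax":0,"ay":0,"az":40},{"jaw":-0.2,"tx":3,"ty":13,"tz":26,"ax":0,"ay":0,"az":50},{"jaw":-0.2,"tx":4,"ty":18,"tz":26,"ax":0,"ay":0,"az":60},{"jaw":-0.2,"tx":5,"ty":23,"tz":26,"ax":0,"ay":0,"az":70},{"jaw":-0.2,"tx":6,"ty":28,"tz":26,"ax":0,"ay":0,"az":80}]' && python3 -m pendant '[{"jaw":-0.2,"tx":1,"ty":4,"tz":0,"ax":0,"ay":0,"az":10},{"jaw":-0.2,"tx":1.5,"ty":6.5,"tz":0,"ax":0,"ay":0,"az":20},{"jaw":-0.2,"tx":1.5,"ty":6.5,"tz":-2,"ax":0,"ay":0,"az":22.1},{"jaw":-0.2,"tx":1.5,"ty":6.5,"tz":-4,"ax":0,"ay":0,"az":22.1},{"jaw":-0.2,"tx":1.5,"ty":6.5,"tz":-4,"ax":0,"ay":0,"az":22.1},{"jaw":-0.2,"tx":1.5,"ty":6.5,"tz":-4,"ax":0,"ay":0,"az":22.1}]'
```

```text
clock: 17.98
position: [0.4853, 0.2643, 0.2649]
ee_rot: [0.002, 0.709, 0.705, -0.002]
contact_force: [0.6, -0.9, -1.5]
width: 0.0452
gripper_force: 31.1
clock: 18.73
position: [0.5007, 0.3278, 0.2257]
ee_rot: [0.002, 0.563, 0.826, -0.001]
contact_force: [-0.6, -0.2, -1.0]
width: 0.0452
gripper_force: 31.1
```

```bash
python3 - <<'E'
from h import *
s=grab('scene','scene6')['pixels'];t=grab('top','top6')['pixels']
cv2.imwrite('pics/m7.png',np.hstack([cv2.resize(t[150:270,80:200],(400,400),interpolation=2),cv2.resize(s[180:300,400:520],(400,400),interpolation=2)]))
E
```

```text
(no output)
```

View pics/m7.png

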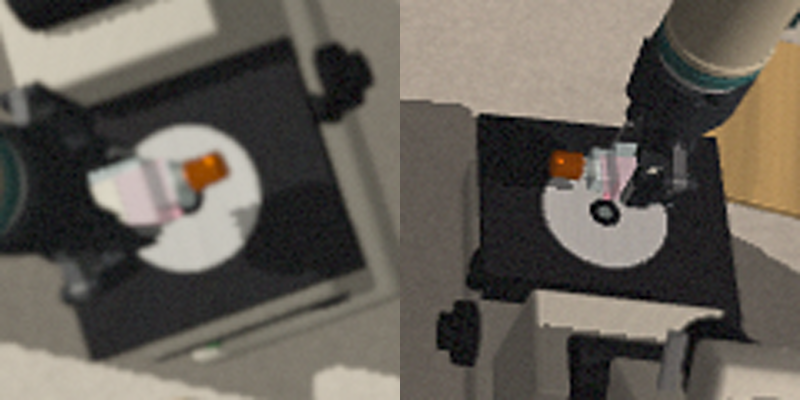

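The flask hangs level over the window, cap towards the -y side. In the crops the cap is at (205,172) in top and (567,165) in scene. A quick check of the cap against the TCP comes before lowering.

```bash
python3 - <<'E'
from fl import *
np.set_printoptions(precision=4,suppress=True)
a=flask('top6',.46,.58,.22,.33,.235);b=flask('scene6',.46,.58,.22,.33,.235)
print(a[0],a[2],b[0],b[2],tri(ld('top6'),a[0],ld('scene6'),b[0]))
print('window', tri(ld('top6'),(80+186/3.333-.5,150+200/3.333-.5),ld('scene6'),(400+605/3.333-.5,180+212/3.333-.5)))
print('expect cap',manip.get_state()['position']+np.array([.0193,-.0493,.006]))
E
```

```text
(np.float64(141.03529411764706), np.float64(201.0705882352941)) [0.5186 0.2762 0.2442] (np.float64(450.3529411764706), np.float64(229.15686274509804)) [0.5234 0.2815 0.2426] (array([0.5187, 0.2814, 0.2349]), np.float64(0.0014099625455086186))
window (array([0.4833, 0.4396, 0.2569]), np.float64(0.2849337888569582))
expect cap [0.5203 0.2786 0.2323]
```

```bash
python3 -m pendant '[{"jaw":-0.2,"tx":0.1,"ty":-0.1,"tz":-2.5,"ax":0,"ay":0,"az":0},{"jaw":-0.2,"tx":0.1,"ty":-0.1,"tz":-4,"ax":0,"ay":0,"az":0},{"jaw":-0.2,"tx":0.1,"ty":-0.1,"tz":-4.8,"ax":0,"ay":0,"az":0},{"jaw":-0.2,"tx":0.1,"ty":-0.1,"tz":-5.1,"ax":0,"ay":0,"az":0},{"jaw":-0.2,"tx":0.1,"ty":-0.1,"tz":-5.3,"ax":0,"ay":0,"az":0},{"jaw":-0.2,"tx":0.1,"ty":-0.1,"tz":-5.3,"ax":0,"ay":0,"az":0}]'
```

```text
clock: 19.58
position: [0.5017, 0.3269, 0.1726]
ee_rot: [0.002, 0.563, 0.826, -0.001]
contact_force: [-0.3, 0.6, -0.2]
width: 0.0452
gripper_force: 31.1
```

```bash
python3 -m pendant '[{"jaw":-0.2,"tx":0,"ty":0,"tz":-0.1,"ax":0,"ay":0,"az":0},{"jaw":-0.2,"tx":0,"ty":0,"tz":-0.15,"ax":0,"ay":0,"az":0},{"jaw":-0.2,"tx":0,"ty":0,"tz":-0.15,"ax":0,"ay":0,"az":0}]'
```

```text
clock: 19.95
position: [0.5016, 0.3268, 0.1709]
ee_rot: [0.002, 0.563, 0.826, -0.001]
contact_force: [-0.9, -0.5, 0.7]
width: 0.0454
gripper_force: 31.1
```

```bash
python3 -m pendant '[{"jaw":-0.2,"tx":0,"ty":0,"tz":-0.1,"ax":0,"ay":0,"az":0},{"jaw":-0.2,"tx":0,"ty":0,"tz":-0.15,"ax":0,"ay":0,"az":0},{"jaw":-0.2,"tx":0,"ty":0,"tz":-0.15,"ax":0,"ay":0,"az":0}]'
```

```text
clock: 20.32
position: [0.5016, 0.3268, 0.1709]
ee_rot: [0.002, 0.563, 0.826, -0.001]
contact_force: [-1.1, -1.0, 7.9]
width: 0.0456
gripper_force: 32.0
```

In contact at 8 N. Releasing gently and rising.

```bash
python3 -m pendant '[{"jaw":0.15,"tx":0,"ty":0,"tz":0.1,"ax":0,"ay":0,"az":0},{"jaw":0.3,"tx":0,"ty":0,"tz":0.1,"ax":0,"ay":0,"az":0},{"jaw":0.45,"tx":0,"ty":0,"tz":0.1,"ax":0,"ay":0,"az":0},{"jaw":0.45,"tx":0,"ty":0,"tz":0.1,"ax":0,"ay":0,"az":0},{"jaw":0.45,"tx":0,"ty":0,"tz":2,"ax":0,"ay":0,"az":0},{"jaw":0.45,"tx":0,"ty":0,"tz":6,"ax":0,"ay":0,"az":0},{"jaw":0.45,"tx":0,"ty":0,"tz":11,"ax":0,"ay":0,"az":0},{"jaw":0,"tx":-2,"ty":-5,"tz":13,"ax":0,"ay":0,"az":0},{"jaw":-0.3,"tx":-4,"ty":-11,"tz":13,"ax":0,"ay":0,"az":-10},{"jaw":-0.3,"tx":-6,"ty":-17,"tz":13,"ax":0,"ay":0,"az":-20}]' && python3 - <<'E'
from h import *
s=grab('scene','scene7')['pixels'];t=grab('top','top7')['pixels']
cv2.imwrite('pics/m8.png',np.vstack([np.hstack([cv2.resize(t[160:250,80:200],(400,300),interpolation=2),cv2.resize(s[195:285,400:520],(400,300),interpolation=2)]),np.hstack([cv2.resize(t[120:270,300:500],(400,300)),cv2.resize(s[100:250,180:380],(400,300))])]))
E
```

```text
clock: 21.58
position: [0.4414, 0.1567, 0.2995]
ee_rot: [0.002, 0.7, 0.714, -0.001]
contact_force: [0.5, -0.6, 0.3]
width: 0.0297
gripper_force: 0.0
```

View pics/m8.png

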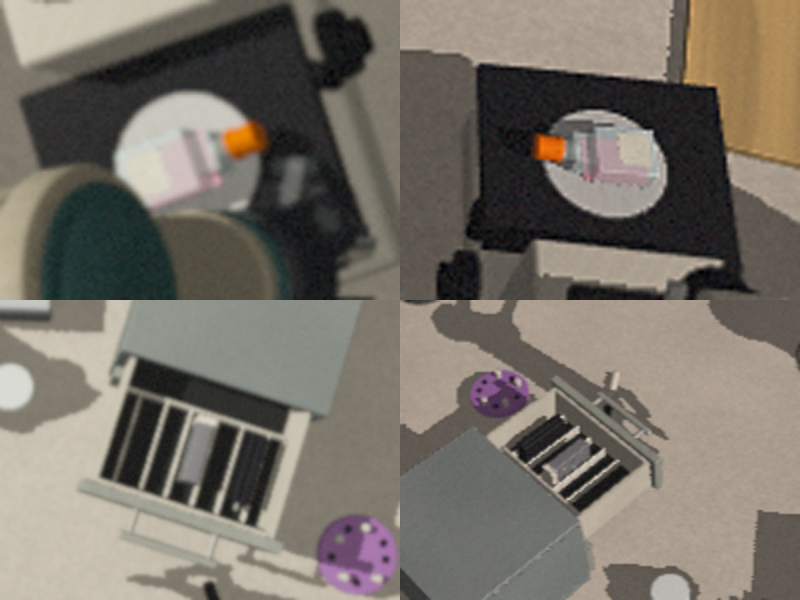

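The flask is flat on the window with the label up and the cap to one side. The drawer's other two items are still in place. Going back to the handle.

```bash
python3 -m pendant '[{"jaw":-0.3,"tx":-0.5,"ty":-6,"tz":-1,"ax":0,"ay":0,"az":-5},{"jaw":-0.3,"tx":-1,"ty":-12,"tz":-2,"ax":0,"ay":0,"az":-10},{"jaw":-0.3,"tx":-1.3,"ty":-18,"tz":-3,"ax":0,"ay":0,"az":-17.6},{"jaw":-0.3,"tx":-1.3,"ty":-24,"tz":-4,"ax":0,"ay":0,"az":-17.6},{"jaw":-0.3,"tx":-1.3,"ty":-30,"tz":-5,"ax":0,"ay":0,"az":-17.6},{"jaw":-0.3,"tx":-1.3,"ty":-36,"tz":-6,"ax":0,"ay":0,"az":-17.6},{"jaw":-0.3,"tx":-1.3,"ty":-42,"tz":-6,"ax":0,"ay":0,"az":-17.6},{"jaw":-0.3,"tx":-1.3,"ty":-43,"tz":-6,"ax":0,"ay":0,"az":-17.6},{"jaw":-0.3,"tx":-1.3,"ty":-43,"tz":-6,"ax":0,"ay":0,"az":-17.6},{"jaw":-0.3,"tx":-1.3,"ty":-43,"tz":-6,"ax":0,"ay":0,"az":-17.6}]'
```

```text
clock: 22.92
position: [0.4292, -0.2702, 0.2392]
ee_rot: [0.001, 0.799, 0.601, -0.001]
contact_force: [-0.1, -0.6, -0.8]
width: 0.0301
gripper_force: 0.0
```

```bash
python3 -m pendant '[{"jaw":-0.3,"tx":-0.1,"ty":-0.1,"tz":-5,"ax":0,"ay":0,"az":-0.4},{"jaw":-0.3,"tx":-0.1,"ty":-0.1,"tz":-9,"ax":0,"ay":0,"az":-0.4},{"jaw":-0.3,"tx":-0.1,"ty":-0.1,"tz":-11.4,"ax":0,"ay":0,"az":-0.4},{"jaw":-0.3,"tx":-0.1,"ty":-0.1,"tz":-11.4,"ax":0,"ay":0,"az":-0.4},{"jaw":-0.6,"tx":-0.1,"ty":-0.1,"tz":-11.4,"ax":0,"ay":0,"az":-0.4},{"jaw":-1,"tx":-0.1,"ty":-0.1,"tz":-11.4,"ax":0,"ay":0,"az":-0.4},{"jaw":-1,"tx":-0.1,"ty":-0.1,"tz":-11.4,"ax":0,"ay":0,"az":-0.4},{"jaw":-1,"tx":-0.1,"ty":-0.1,"tz":-11.4,"ax":0,"ay":0,"az":-0.4}]' 40
```

```text
clock: 23.92
position: [0.4288, -0.2722, 0.1261]
ee_rot: [0.002, 0.802, 0.598, -0.001]
contact_force: [2.6, 5.1, 6.0]
width: 0.0095
gripper_force: 39.3
```

```bash
python3 -m pendant '[{"jaw":-1,"tx":1,"ty":-0.3,"tz":0,"ax":0,"ay":0,"az":0},{"jaw":-1,"tx":3,"ty":-0.9,"tz":0,"ax":0,"ay":0,"az":0},{"jaw":-1,"tx":5.4,"ty":-1.6,"tz":0,"ax":0,"ay":0,"az":0},{"jaw":-1,"tx":8.1,"ty":-2.4,"tz":0,"ax":0,"ay":0,"az":0},{"jaw":-1,"tx":10.8,"ty":-3.2,"tz":0,"ax":0,"ay":0,"az":0},{"jaw":-1,"tx":13.2,"ty":-3.9,"tz":0,"ax":0,"ay":0,"az":0},{"jaw":-1,"tx":14.6,"ty":-4.3,"tz":0,"ax":0,"ay":0,"az":0},{"jaw":-1,"tx":15.3,"ty":-4.5,"tz":0,"ax":0,"ay":0,"az":0},{"jaw":-1,"tx":15.5,"ty":-4.6,"tz":0,"ax":0,"ay":0,"az":0},{"jaw":-1,"tx":15.5,"ty":-4.6,"tz":0,"ax":0,"ay":0,"az":0}]' && python3 -m pendant '[{"jaw":-1,"tx":0.15,"ty":-0.05,"tz":0,"ax":0,"ay":0,"az":0},{"jaw":-1,"tx":0.3,"ty":-0.1,"tz":0,"ax":0,"ay":0,"az":0},{"jaw":-1,"tx":0.3,"ty":-0.1,"tz":0,"ax":0,"ay":0,"az":0}]'
```

```text
clock: 25.18
position: [0.5838, -0.3184, 0.1261]
ee_rot: [0.002, 0.802, 0.598, -0.001]
contact_force: [0.5, 3.4, 4.8]
width: 0.0093
gripper_force: 39.6
clock: 25.55
position: [0.5844, -0.3185, 0.1261]
ee_rot: [-0.0, 0.802, 0.598, -0.002]
contact_force: [-3.0, 5.1, 7.9]
width: 0.0093
gripper_force: 39.9
```

```bash
python3 -m pendant '[{"jaw":-1,"tx":0.15,"ty":-0.05,"tz":0,"ax":0,"ay":0,"az":0},{"jaw":-1,"tx":0.3,"ty":-0.1,"tz":0,"ax":0,"ay":0,"az":0},{"jaw":-1,"tx":0.3,"ty":-0.1,"tz":0,"ax":0,"ay":0,"az":0},{"jaw":-1,"tx":0.3,"ty":-0.1,"tz":0,"ax":0,"ay":0,"az":0}]'
```

```text
clock: 26.05
position: [0.5844, -0.3185, 0.1261]
ee_rot: [-0.003, 0.802, 0.598, -0.004]
contact_force: [-9.4, 6.5, 11.0]
width: 0.0092
gripper_force: 40.3
```

```bash
python3 -m pendant '[{"jaw":-1,"tx":-0.4,"ty":0.12,"tz":0,"ax":0,"ay":0,"az":0},{"jaw":-1,"tx":-0.4,"ty":0.12,"tz":0,"ax":0,"ay":0,"az":0},{"jaw":-0.35,"tx":-0.4,"ty":0.12,"tz":0,"ax":0,"ay":0,"az":0},{"jaw":-0.35,"tx":-0.4,"ty":0.12,"tz":0,"ax":0,"ay":0,"az":0},{"jaw":-0.35,"tx":-0.4,"ty":0.12,"tz":3,"ax":0,"ay":0,"az":0},{"jaw":-0.35,"tx":-0.4,"ty":0.12,"tz":8,"ax":0,"ay":0,"az":0},{"jaw":-0.35,"tx":-0.4,"ty":0.12,"tz":14,"ax":0,"ay":0,"az":0},{"jaw":-0.35,"tx":-6,"ty":3,"tz":16,"ax":0,"ay":0,"az":0},{"jaw":-0.35,"tx":-12,"ty":6,"tz":16,"ax":0,"ay":0,"az":0},{"jaw":-0.35,"tx":-18,"ty":8,"tz":16,"ax":0,"ay":0,"az":0}]' && python3 - <<'E'
from h import *
from fl import flask
np.set_printoptions(precision=4,suppress=True)
s=grab('scene','scene8');t=grab('top','top8')
th=np.radians(-16.5);R=np.array([[np.cos(th),-np.sin(th)],[np.sin(th),np.cos(th)]])
for n in('top8','scene8'):
    print(n,*flask(n,.42,.58,.22,.42,.189))
a=flask('top8',.42,.58,.22,.42,.189)[0];b=flask('scene8',.42,.58,.22,.42,.189)[0];print('cap tri',tri(t,a,s,b))
T=t['pixels'];S=s['pixels']
cv2.imwrite('pics/m9.png',np.vstack([np.hstack([cv2.resize(T[160:250,80:200],(400,300),interpolation=2),cv2.resize(S[195:285,400:520],(400,300),interpolation=2)]),np.hstack([cv2.resize(T[40:340,150:550],(400,300)),cv2.resize(S[80:380,100:500],(400,300))])]))
E
```

```text
clock: 27.3
position: [0.4161, -0.2436, 0.2852]
ee_rot: [0.002, 0.802, 0.598, -0.002]
contact_force: [-0.3, -0.2, 0.4]
width: 0.0276
gripper_force: 0.0
top8 (np.float64(152.275), np.float64(201.8125)) [0.5203 0.2788 0.183 ] [0.52   0.2758 0.1897] 591 [0.5033 0.3267 0.1897] ((543.09228515625, 338.88134765625), (133.28561401367188, 101.55470275878906), 35.330970764160156)
scene8 (np.float64(444.46666666666664), np.float64(239.0)) [0.5215 0.2803 0.183 ] [0.5241 0.28   0.187 ] 351 [0.5029 0.3299 0.1887] ((504.89959716796875, 318.2763977050781), (46.88529586791992, 90.59355163574219), 21.010343551635742)
cap tri (array([0.5203, 0.2801, 0.1807]), np.float64(0.000598275909300218))
```

View pics/m9.png

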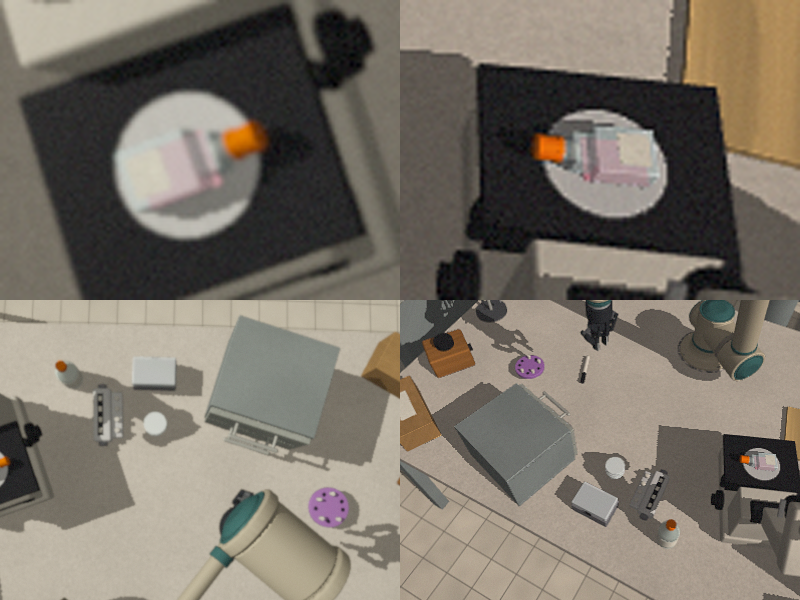

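The flask is level on the window, about 2 mm from centre with the cap aside. The drawer is shut and the bystanders are where they were.

```bash
python3 -c "
from rig import manip; print(manip.sign_off())"
```

```text
the job is handed in; nothing more can be done
None
```

The job is handed in at about 27 s on the clock: the flask was laid on the bench and released, then set level on the stage, growth face down and about 2 mm off centre by my last measurement; the drawer is pushed to its stop with the case and mailer inside, and the bystanders look untouched in the last pictures.

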